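# Clear the used-up twine reel from its spindle

### The job

The reel of blue-and-white twine on the two-spindle stand is almost used up. Slide it up off its spindle and stand it upright on the floor of the plywood tray beside the empty reel, setting it down gently rather than letting it drop. Leave the full jute reel on its spindle, the empty reel standing in the tray, and the jug and bowl where they are.

Things in the scene. Friction and masses are not known exactly. Their poses are not given: they have to be found in the camera images.
- used_reel: Reel to remove: white flanges (62 mm diameter, 8 mm thick), core with one layer of blue-and-white twine (39 mm diameter); 90 mm tall, 60 to 130 g. A 16 mm bore runs right through; it stands on either of the stand's rods, which passes loosely through the bore and sticks 14 mm out of its top. Origin: centre of its underside, z up. Grip across the top flange, rim 82 to 90 mm above the origin.
- full_reel: A full reel of brown jute twine with brown card flanges, same size and bore as the other (62 mm diameter, 90 mm tall), on the other spindle, 140 mm away. It stays there. Origin: centre of its underside, z up.
- stand: Stand screwed to the bench: dark steel plate 270 x 110 mm (x by y), two upright steel rods (spindles) of 10 mm diameter at x = -70 and +70 mm, y = 0. The reels rest on blue felt 17 mm above the bench. Brass thread guides, 52 mm tall, at x = -118 and +118, y = -44 mm. Origin: on the bench under the plate's middle; x along the row of spindles.
- spindle_1_tip (a point): Top of the spindle at x = -70 mm of the stand, 121 mm above the bench.
- spindle_2_tip (a point): Top of the spindle at x = +70 mm of the stand, 121 mm above the bench.
- tray: Open plywood tray screwed to the bench, 250 x 160 mm outside (x by y), 30 mm tall, walls and floor 6 mm thick (floor 6 mm above the bench). Origin: centre of its underside; x along its length. The empty reel stands in the -x half; the +x half is free: a reel at x = +60 mm, y = 0 is well clear.
- empty_reel: An empty reel, white flanges and a bare brown core, same size as the used reel (62 mm diameter, 90 mm tall), standing loose in the tray about 65 mm to the -x side of the tray's centre. It stays standing in the tray. Origin: centre of its underside, z up.
- jug: Cream jug with blue painted bands, 180 mm tall, 112 mm in diameter, handle on its y side; stands on the outer left of the bench. Not to be disturbed. Origin: centre of its underside.
- bowl: Blue ceramic bowl, 124 mm in diameter, 55 mm tall, on the outer right of the bench. Not to be disturbed. Origin: centre of its underside.
Things that resemble listed ones, but are neither listed nor needed, are in the scene too. What is shaped like the used_reel but turquoise is not meant. What is shaped like the empty_reel but orange is not meant.

How it is judged (in metres and radians):
On the way:
1. the used reel has been slid up clear of the spindles, still upright (z of used_reel in the frame of spindle_1_tip above 0.003 m and angle between used_reel's own z axis and vertical below 0.4 rad), for 0.05 s.
At the end, for the whole second after the job is handed in: Used reel released, still and upright (6 degrees), flat on the tray floor; empty reel upright on the tray floor; full reel down on its spindle (15 mm); jug and bowl within 30 mm of their places (angle between each of used_reel, empty_reel's own z axis and vertical below 0.1 rad and z of used_reel in the frame of tray between 0.003 and 0.01 m and x of used_reel in the frame of tray between -0.1 and 0.1 m and y of used_reel in the frame of tray between -0.06 and 0.06 m and linear speed of used_reel below 0.02 m/s and z of empty_reel in the frame of tray between 0.003 and 0.01 m and distance of full_reel from where it was at the start of the episode below 0.015 m and distance of each of jug, bowl from where it was at the start of the episode below 0.03 m); the robot touches nothing.
It fails at once if the used reel is dropped: it moves faster than 0.6 m/s while the gripper does not hold it (a fall of about 20 mm) (linear speed of used_reel above 0.6 m/s and contact force between used_reel and the arm below 0.1 N and contact force between used_reel and the fingers below 0.1 N).
It fails at once if the full reel is pulled up its spindle or knocked about (distance of full_reel from where it was at the start of the episode above 0.03 m).
It fails at once if the empty reel is knocked over (angle between empty_reel's own z axis and vertical above 0.6 rad).
It fails at once if the jug is knocked (distance of jug from where it was at the start of the episode above 0.05 m or angle between jug's own z axis and vertical above 0.4 rad).
It fails at once if the bowl is knocked (distance of bowl from where it was at the start of the episode above 0.05 m or angle between bowl's own z axis and vertical above 0.4 rad).
It also fails if it takes over 45 s, if anything falls off the work surface, if the arm or the gripper's body presses on something with over 40 N, if the wrist force passes 120 N, or if a joint passes its speed limit or range.

### The arm

A 6-joint arm with a two-finger parallel gripper is mounted at the origin on the work surface. World frame = base frame: x ahead of the robot, y to its left, z up, the work surface at z = 0. Lengths are in m, angles in degrees, forces in N, time in s.
With the tool pointing down it reaches from about 0.4 to 0.825 m from the base axis. Payload 7 kg.
Tool frame: the origin (TCP) lies between the finger pads; the fingertips stand finger_overhang ahead of it and the grasp point (between the pads) lies 6 mm ahead of it (finger_overhang is the distance from the TCP to the fingertips, in m); z points along the fingers, y is the direction in which the jaws open and shut (so a half turn about z gives the same grasp; the last joint's range is limited). The gripper opens to 88 mm and grips with 3 to 60 N. Pads are 19 mm wide; open, the fingers measure 130 mm over their backs; the gripper's body (78 mm by 193 mm) begins 47 mm behind the grasp point.
Start: joints at [86.35, 20.546, 0.682, 0, -70.136, -16.507], TCP at [0.233, 0.634, 0.252] pointing down, gripper open.
Joint ranges: [-176.03, 176.03], [-82.01, 121.73], [-58.28, 71.71], [-173.87, 95.51], [-174.79, -0.11], [-173.66, 173.66]. Speed limits (degrees/s): [136.94, 136.94, 172.46, 180, 180, 180].

### API

Orientations are given as [roll, pitch, yaw] about the fixed x, y, z axes, in that order (R = Rz(yaw) Ry(pitch) Rx(roll)).
In Python, from rig import sense, get_image, camera_info, sign_off, finger_overhang gives the robot as it stands.
- The arm moves only by the tool carry_out, never from a script. Its argument "targets" is a list of rows, each a list of 5 numbers: the gripper's target within -1 to 1 (fully open at 1, half-way at 0, shut at -1), then the shift along the tool's x, y, z in mm, then the turn about the tool's z in degrees. A call has 1 to 8 rows; each row is the pose to reach, as a shift and turn from the pose measured when the call began, along the tool's axes at that moment; what a row does not reach only later rows make up. A row lasts 1/10 s, in which the tool goes at most 50 mm and 8.59 degrees, less where a joint would pass 70% of its speed; a pose out of reach is approached as far as the arm can. A call with a gripper value outside its range is refused whole. The fingers move at their own pace and stop on an object; "grip_force" is the grip in N (left out, the last holds). Time passes only in rows, so rows that repeat a pose let the fingers close. It gives the time, the measured TCP pose, the force and the opening at its end, in the units of the state.
- sense(): the state, without advancing time (a new reading comes with each control period).
- get_image(name): name is "side" or "top"; returns (picture, depth): 420x560x3 uint8, red, green, blue; 420x560 float32, m along the optical axis (not along the pixel's ray), 0 where there is no reading.
- camera_info(name): a dict with "vfov" (degrees; the focal length in pixels is half the picture's height over the tangent of half this angle, whatever the lens; pixels are square), "cx", "cy" (the principal point, pixels), "k1" (the pictures are not rectified: a ray, as slopes to the right and down, at radius r is drawn at 1 + k1 r^2 times it, then the intrinsics apply), "position" and "attitude" of the camera in the world. Camera axes: x right, y up, looking along -z (the intrinsics and any distortion apply to the point x, -y, -z); pixel columns grow to the right and rows downward; lengths in m; the calibration is good to about 2 mm. A picture is of the moment at which its call begins. camera_info takes no time and is no camera call.
- sign_off(): hands the job in, once; it reports no verdict.
The state is a dict: "time": time; "joints": joint angles; "qd": joint speeds; "tau": joint torques, N m; "eef_pos": TCP position; "eef_rot": TCP orientation; "ft_force": force on the tool from outside, world axes, zero at the start; "moment": the same for the moment, N m; "grip_width": finger opening in m.
Only numpy, scipy, OpenCV 4.12 (cv2) and the standard library are available. Lean on these libraries where they do the work, as an engineer would, in place of code of your own. Each camera call takes 0.05 s, during which the arm holds its last target. There are 200 camera calls.

## Working session

There is one attempt and no reset: what is moved stays moved. The work goes in short steps, Python scripts to look and compute and a tool call to move; the robot and the scene stay as the last step left them, time stands still between calls to the robot, and variables do not carry over. Pictures are saved under pics/ and viewed, about 8 in all and at most 12, crops included, and the job is handed in when it is done.

Besides the shell and the picture viewer there is one more tool, called after "Request:" by a JSON object that holds its "name" and its "arguments", one argument or row to a line. carry_out: Moves the arm, as the interface text tells. Its arguments: {"type":"object","properties":{"targets":{"type":"array","items":{"type":"array","items":{"type":"number"}}},"grip_force":{"type":"number"}},"required":["targets"]}

```bash
mkdir -p pics
cat > h.py <<'E'
import numpy as np, cv2
from rig import *
from scipy.spatial.transform import Rotation as R
def cam(n):
    c=camera_info(n); f=210/np.tan(np.radians(c["vfov"]/2)); return c,f
def cloud(n,d):
    c,f=cam(n); K=np.array([[f,0,c["cx"]],[0,f,c["cy"]],[0,0,1]])
    v,u=np.mgrid[0:420,0:560]; p=np.stack([u,v],-1).reshape(-1,1,2).astype(float)
    s=cv2.undistortPointsIter(p,K,np.array([c["k1"],0,0,0.]),None,None,(3,50,1e-9)).reshape(420,560,2)
    ray=np.stack([s[...,0],-s[...,1],-np.ones((420,560))],-1)
    A=np.array(c["attitude"]); M=A if A.shape==(3,3) else (R.from_quat(A).as_matrix() if A.size==4 else R.from_euler('xyz',A,degrees=True).as_matrix())
    rw=ray@M.T; return rw*d[...,None]+np.array(c["position"]), rw, np.array(c["position"])
E
python3 - <<'E'
from h import *
for n in("side","top"):
    i,d=get_image(n); cv2.imwrite(f"pics/{n}1.png",i[...,::-1]); np.savez(f"{n}1.npz",i=i,d=d)
    print(camera_info(n))
    P,_,_=cloud(n,d); m=d>0; print(m.mean(),np.percentile(P[m][:,2],[1,10,50,90,99]))
print(sense(),finger_overhang)
E
```

```text
{'vfov': 44.409099186906516, 'cx': 279.63613823282907, 'cy': 210.19337025412173, 'k1': -0.15561089873301495, 'position': array([ 0.4385126 , -1.0159935 ,  0.90176469]), 'attitude': array([51.06362282,  0.40716848, -3.05582737])}
0.9958418367346938 [-0.69880662 -0.33306032 -0.00076622  0.19974769  0.5003393 ]
{'vfov': 47.34050091167056, 'cx': 279.9254550875129, 'cy': 210.885125253241, 'k1': -0.16120637040190358, 'position': array([0.38890069, 0.00444682, 1.49715059]), 'attitude': array([  3.70514396,   0.57506623, -90.54158302])}
0.9958843537414966 [-7.58789511e-01 -7.46281577e-01  2.45377380e-04  3.00570135e-02
  4.52240481e-01]
{'time': 0.1, 'joints': array([ 8.63501958e+01,  2.05876867e+01,  6.38642479e-01, -1.54643204e-02,
       -7.01359975e+01, -1.65069734e+01]), 'qd': array([-0.01346619, -0.09639508,  0.1910302 ,  0.103802  ,  0.1024981 ,
       -0.08148573]), 'tau': array([-1.78356826e-03, -5.84162092e+01,  2.93750435e+01,  7.01554075e+00,
        1.01378281e-02, -5.53693224e-05]), 'eef_pos': array([0.23249476, 0.63327185, 0.25071659]), 'eef_rot': array([ 1.79914332e+02, -1.02259702e-02, -2.01620353e+01]), 'ft_force': array([-0.69571705, -0.28540218,  0.14732367]), 'moment': array([-0.01607866,  0.02670393, -0.01031   ]), 'grip_width': 0.08780800781798696} 0.025
```

View pics/top1.png

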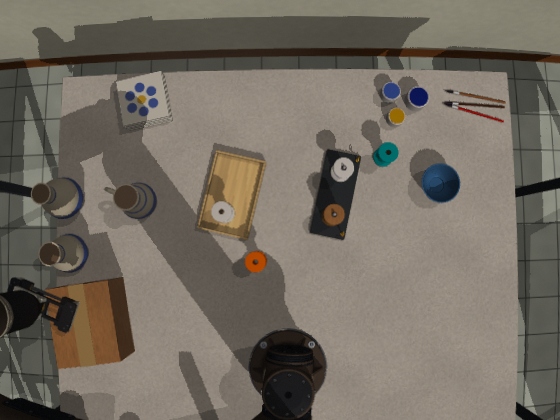

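View pics/side1.png

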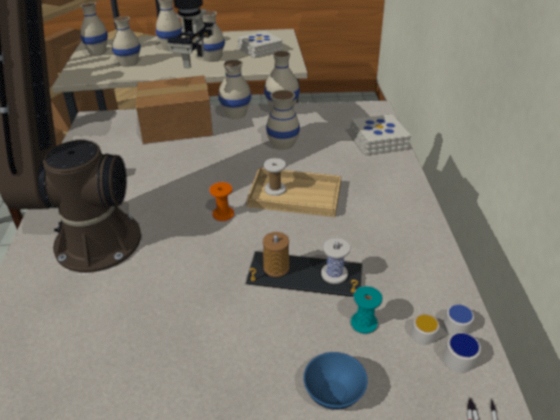

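The top view shows the used reel at about (343,169), the jute reel at (334,214), the turquoise decoy at (386,153), the tray centred near (231,195) with the empty reel at (221,212), and the jug at (128,198). The side view agrees: used reel at (336,250), tray at (295,192).

Run:
```python
from h import *
from scipy.optimize import least_squares
def fit(q):
    (x,y),r=cv2.minEnclosingCircle(q.astype(np.float32)); 
    return np.round([x,y,r],4)
T=np.load("top1.npz"); S=np.load("side1.npz")
for n,D in(("top",T),("side",S)):
    P,_,_=cloud(n,D["d"])
    i=D["i"]
    hsv=cv2.cvtColor(i,cv2.COLOR_RGB2HSV)
    z=P[...,2]
    boxes={"used":(325,150,362,188),"full":(318,198,350,230),"empty":(205,198,238,226),"turq":(370,138,402,168),"jug":(100,178,160,220),"orange":(240,247,270,275)} if n=="top" else {"used":(318,235,355,265),"full":(260,230,292,250),"empty":(260,155,290,180),"turq":(350,285,386,305)}
    for k,(a,b,c,d) in boxes.items():
        p=P[b:d,a:c].reshape(-1,3)
        lo,hi={"used":(.099,.114),"full":(.099,.114),"empty":(.088,.104)}.get(k,(.08,.1) if k!="jug" else (.06,.2))
        m=(p[:,2]>lo)&(p[:,2]<hi); q=p[m]
        print(n,k,len(q),np.round(np.median(q,0),4) if len(q) else p[:,2].max(), fit(q[:,:2]) if len(q)>5 else "", "maxz",p[:,2].max().round(3))
# stand plate & tray outlines, top
P,rw,c=cloud("top",T["d"]); z=P[...,2]
hsv=cv2.cvtColor(T["i"],cv2.COLOR_RGB2HSV)
def rect(m,name):
    q=P[m][:,:2].astype(np.float32); (cx,w,a)=cv2.minAreaRect(q); print(name,np.round(cx,4),np.round(w,4),round(a,2),len(q))
m=np.zeros(z.shape,bool); m[145:245,190:270]=1
rect(m&(z>.022)&(z<.036),"tray rim")
m=np.zeros(z.shape,bool); m[140:248,300:372]=1
rect(m&(z>.004)&(z<.02)&(hsv[...,2]<60),"stand plate");
```

```text
top used 309 [ 0.6035 -0.1693  0.1077] [ 0.6042 -0.1687  0.0313] maxz 1.497
top full 326 [ 0.4687 -0.1372  0.1081] [ 0.4694 -0.1383  0.0312] maxz 1.497
top empty 320 [0.4813 0.1907 0.0976] [0.4818 0.19   0.0309] maxz 1.497
top turq 317 [ 0.6542 -0.307   0.0907] [ 0.6536 -0.3071  0.032 ] maxz 1.497
top jug 1243 [0.515  0.4351 0.1313] [0.5242 0.4636 0.0699] maxz 1.497
top orange 315 [0.3337 0.0921 0.0916] [0.3333 0.0936 0.0309] maxz 1.497
side used 422 [ 0.6055 -0.1754  0.105 ] [ 0.6043 -0.1713  0.0337] maxz 0.902
side full 383 [ 0.47   -0.144   0.1053] [ 0.4705 -0.1406  0.0321] maxz 0.902
side empty 232 [0.4821 0.1849 0.0941] [0.483  0.1914 0.0348] maxz 0.902
side turq 453 [ 0.6559 -0.3061  0.0886] [ 0.6545 -0.3078  0.0327] maxz 0.902
tray rim [0.5388 0.1693] [0.1589 0.2502] 76.12 523
stand plate [ 0.5379 -0.1535] [0.1108 0.2699] 77.25 1950
```

Flange radii (31 mm), heights and the reel spacing all match the given sizes. Used reel at (0.605,-0.169), place target at (0.597,0.155), tool yaw about -13°. Next I carry the arm across at its present height.

Request:
{"name": "carry_out", "arguments": {
  "targets": [
    [1, 20, 20, 0, -1],
    [1, 50, 50, 0, -2],
    [1, 85, 85, 0, -3],
    [1, 120, 120, 0, -4],
    [1, 155, 155, 0, -5],
    [1, 190, 190, 0, -6],
    [1, 220, 220, 0, -7],
    [1, 240, 240, 0, -7]
  ]
}}

```text
time: 0.9
eef_pos: [0.3754, 0.3225, 0.2511]
eef_rot: [179.9, 0.0, -13.2]
ft_force: [1.0, 0.2, 0.5]
grip_width: 0.0877
```

```bash
cat > go.py <<'E'
import sys
from h import *
t=np.array([float(a) for a in sys.argv[1:4]]); yaw=float(sys.argv[4])
s=sense(); r=R.from_euler('xyz',s["eef_rot"],degrees=True)
print("shift mm",np.round(r.inv().apply(t-s["eef_pos"])*1000,1),"turn",round(-(yaw-s["eef_rot"][2]),2))
print(round(s["time"],2),s["eef_pos"].round(4),s["eef_rot"].round(2),s["ft_force"].round(2),s["grip_width"].round(4))
E
python3 go.py 0.605 -0.1695 0.2 -13.3
```

```text
shift mm [335.8 426.6  51.7] turn 0.11Traceback (most recent call last):
  File "go.py", line 6, in <module>
    print(round(s["time"],2),s["eef_pos"].round(4),s["eef_rot"].round(2),s["ft_force"].round(2),s["grip_width"].round(4))
                                                                                                ^^^^^^^^^^^^^^^^^^^^^
AttributeError: 'float' object has no attribute 'round'
```

Request:
{"name": "carry_out", "arguments": {
  "targets": [
    [1, 15, 19, 0, 0],
    [1, 40, 51, 0, 0],
    [1, 65, 83, 0, 0],
    [1, 90, 114, 0, 0],
    [1, 115, 146, 0, 0],
    [1, 140, 178, 0, 0],
    [1, 165, 210, 0, 0],
    [1, 180, 229, 0, 0]
  ]
}}

```text
time: 1.7
eef_pos: [0.4988, 0.0561, 0.2512]
eef_rot: [179.9, 0.0, -13.3]
ft_force: [0.7, -0.0, -0.1]
grip_width: 0.0875
```

Request:
{"name": "carry_out", "arguments": {
  "targets": [
    [1, 20, 25, 0, 0],
    [1, 45, 57, 0, 0],
    [1, 70, 89, 10, 0],
    [1, 95, 121, 20, 0],
    [1, 120, 153, 30, 0],
    [1, 140, 180, 40, 0],
    [1, 150, 192, 45, 0],
    [1, 155, 197, 50, 0]
  ]
}}

```text
time: 2.5
eef_pos: [0.6044, -0.1726, 0.2004]
eef_rot: [179.9, 0.1, -13.4]
ft_force: [-0.8, 0.3, -0.2]
grip_width: 0.0877
```

```bash
sed -i 's/s\["grip_width"\].round(4)/round(s["grip_width"],4)/' go.py; python3 go.py 0.605 -0.1695 0.109 -13.3
```

```text
shift mm [ 0.1 -3.4 91.4] turn -0.07
2.5 [ 0.6044 -0.1726  0.2004] [ 1.7986e+02  1.2000e-01 -1.3370e+01] [-0.84  0.28 -0.24] 0.0877
```

Request:
{"name": "carry_out", "arguments": {
  "targets": [
    [1, 0, -3, 15, 0],
    [1, 0, -3, 32, 0],
    [1, 0, -3, 50, 0],
    [1, 0, -3, 65, 0],
    [1, 0, -3, 77, 0],
    [1, 0, -3, 86, 0],
    [1, 0, -3, 91, 0],
    [1, 0, -3, 91, 0]
  ]
}}

```text
time: 3.3
eef_pos: [0.6047, -0.1696, 0.109]
eef_rot: [179.9, 0.2, -13.4]
ft_force: [0.6, -0.8, 0.1]
grip_width: 0.0875
```

```bash
python3 go.py 0.605 -0.1695 0.109 -13.3
python3 - <<'E'
from h import *
i,d=get_image("side"); cv2.imwrite("pics/s2.png",cv2.resize(i[170:350,220:460,::-1],None,fx=3,fy=3))
E
```

```text
shift mm [ 0.3 -0.1 -0. ] turn -0.06
3.3 [ 0.6047 -0.1696  0.109 ] [ 1.7985e+02  1.6000e-01 -1.3360e+01] [ 0.58 -0.78  0.09] 0.0875
```

View pics/s2.png

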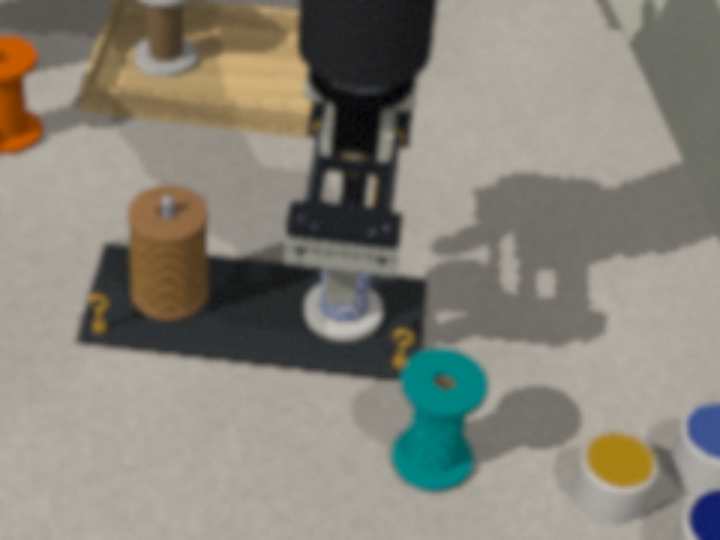

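The view shows the gripper centred over the used reel (crop about (345,260)), with the jute reel and the turquoise decoy untouched. Closing now.

Request:
{"name": "carry_out", "arguments": {
  "targets": [
    [-1, 0, 0, 0, 0],
    [-1, 0, 0, 0, 0],
    [-1, 0, 0, 0, 0],
    [-1, 0, 0, 0, 0],
    [-1, 0, 0, 0, 0],
    [-1, 0, 0, 0, 0],
    [-1, 0, 0, 0, 0],
    [-1, 0, 0, 0, 0]
  ],
  "grip_force": 15
}}

```text
time: 4.15
eef_pos: [0.6052, -0.1698, 0.1099]
eef_rot: [179.9, 0.1, -13.4]
ft_force: [0.6, -0.5, 3.5]
grip_width: 0.0619
```

Width 61.9 mm matches the flange. Lifting gently first.

Request:
{"name": "carry_out", "arguments": {
  "targets": [
    [-1, 0, 0, -2, 0],
    [-1, 0, 0, -5, 0],
    [-1, 0, 0, -9, 0],
    [-1, 0, 0, -14, 0],
    [-1, 0, 0, -19, 0],
    [-1, 0, 0, -24, 0],
    [-1, 0, 0, -28, 0],
    [-1, 0, 0, -30, 0]
  ]
}}

```text
time: 4.95
eef_pos: [0.6054, -0.1697, 0.1405]
eef_rot: [179.9, 0.0, -13.4]
ft_force: [-0.6, -1.1, -1.2]
grip_width: 0.0617
```

```bash
python3 go.py 0.605 -0.1695 0.250 -13.3;python3 - <<'E'
from h import *
i,d=get_image("side"); cv2.imwrite("pics/s3.png",cv2.resize(i[150:330,220:460,::-1],None,fx=3,fy=3))
E
```

```text
shift mm [  -0.6    0.2 -109.5] turn -0.05
4.95 [ 0.6054 -0.1697  0.1405] [ 1.7986e+02  5.0000e-02 -1.3350e+01] [-0.58 -1.07 -1.19] 0.0617
```

View pics/s3.png

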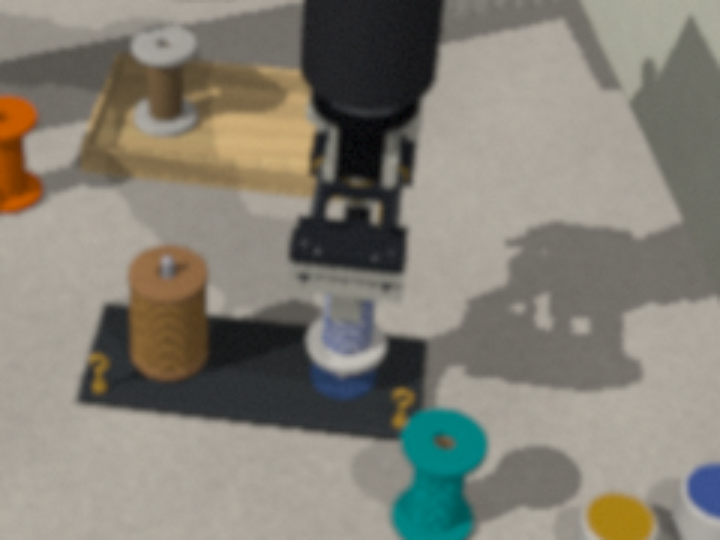

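The blue felt shows below the reel (crop (343,380)), so the reel is rising with the gripper and upright. I continue up.

Request:
{"name": "carry_out", "arguments": {
  "targets": [
    [-1, 0, 0, -6, 0],
    [-1, 0, 0, -15, 0],
    [-1, 0, 0, -25, 0],
    [-1, 0, 0, -35, 0],
    [-1, 0, 0, -45, 0],
    [-1, 0, 0, -55, 0],
    [-1, 0, 0, -64, 0],
    [-1, 0, 0, -70, 0]
  ]
}}

```text
time: 5.8
eef_pos: [0.6058, -0.1696, 0.2118]
eef_rot: [179.9, -0.0, -13.4]
ft_force: [0.5, -0.1, -0.9]
grip_width: 0.0615
```

Request:
{"name": "carry_out", "arguments": {
  "targets": [
    [-1, 0, 0, -5, 0],
    [-1, 0, 0, -14, 0],
    [-1, 0, 0, -23, 0],
    [-1, 0, 0, -32, 0],
    [-1, 0, 0, -39, 0],
    [-1, 0, 0, -43, 0],
    [-1, 0, 0, -45, 0],
    [-1, 0, 0, -45, 0]
  ]
}}

```text
time: 6.6
eef_pos: [0.6059, -0.1695, 0.2569]
eef_rot: [179.9, -0.0, -13.4]
ft_force: [0.9, 0.5, -1.4]
grip_width: 0.0619
```

```bash
python3 go.py 0.597 0.155 0.255 -13.6;python3 - <<'E'
from h import *
i,d=get_image("side"); cv2.imwrite("pics/s4.png",cv2.resize(i[100:310,200:460,::-1],None,fx=2.5,fy=2.5))
E
```

```text
shift mm [ -83.6 -313.7    1.2] turn 0.25
6.6 [ 0.6059 -0.1695  0.2569] [ 1.7987e+02 -3.0000e-02 -1.3350e+01] [ 0.95  0.5  -1.44] 0.0619
```

View pics/s4.png

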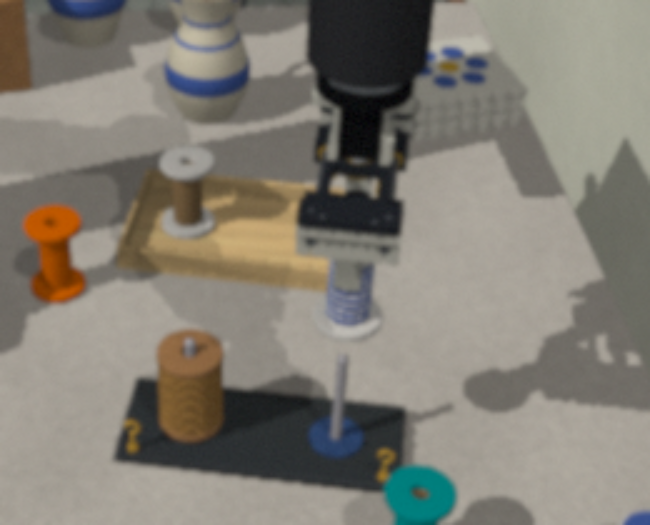

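The reel's bottom flange (crop (348,320)) is clear above the bare spindle tip (342,357), and the reel is upright. Carrying it to the tray.

Request:
{"name": "carry_out", "arguments": {
  "targets": [
    [-1, -2, -8, 0, 0],
    [-1, -6, -23, 0, 0],
    [-1, -11, -42, 0, 0],
    [-1, -17, -64, 0, 0],
    [-1, -23, -86, 0, 0],
    [-1, -29, -108, 0, 0],
    [-1, -35, -130, 0, 0],
    [-1, -41, -152, 0, 0]
  ]
}}

```text
time: 7.45
eef_pos: [0.6005, -0.01, 0.2561]
eef_rot: [179.9, 0.0, -13.3]
ft_force: [0.1, 0.2, -1.9]
grip_width: 0.0618
```

Request:
{"name": "carry_out", "arguments": {
  "targets": [
    [-1, -6, -22, 0, 0],
    [-1, -12, -44, 0, 0],
    [-1, -18, -66, 0, 0],
    [-1, -24, -88, 0, 0],
    [-1, -30, -110, 0, 0],
    [-1, -35, -130, 0, 0],
    [-1, -39, -145, 0, 0],
    [-1, -41, -152, 0, 0]
  ]
}}

```text
time: 8.25
eef_pos: [0.5951, 0.1493, 0.2556]
eef_rot: [179.9, 0.0, -13.2]
ft_force: [-0.3, -0.8, -0.6]
grip_width: 0.062
```

```bash
python3 go.py 0.597 0.155 0.100 -13.6
```

```text
shift mm [  0.6  -6.3 155.6] turn 0.38
8.25 [0.5951 0.1493 0.2556] [ 1.7988e+02  3.0000e-02 -1.3220e+01] [-0.25 -0.79 -0.6 ] 0.062
```

Request:
{"name": "carry_out", "arguments": {
  "targets": [
    [-1, 0, -3, 6, 0],
    [-1, 0, -6, 16, 0],
    [-1, 0, -6, 30, 0],
    [-1, 0, -6, 44, 0],
    [-1, 0, -6, 58, 0],
    [-1, 0, -6, 72, 0],
    [-1, 0, -6, 84, 0],
    [-1, 0, -6, 90, 0]
  ]
}}

```text
time: 9.05
eef_pos: [0.5959, 0.1545, 0.1638]
eef_rot: [179.8, 0.1, -13.2]
ft_force: [0.5, -0.1, -1.6]
grip_width: 0.0618
```

Request:
{"name": "carry_out", "arguments": {
  "targets": [
    [-1, 0, 0, 6, 0],
    [-1, 0, 0, 14, 0],
    [-1, 0, 0, 23, 0],
    [-1, 0, 0, 32, 0],
    [-1, 0, 0, 40, 0],
    [-1, 0, 0, 46, 0],
    [-1, 0, 0, 50, 0],
    [-1, 0, 0, 50, 0]
  ]
}}

```text
time: 9.85
eef_pos: [0.5955, 0.1542, 0.1132]
eef_rot: [179.8, 0.2, -13.2]
ft_force: [0.0, -0.0, -0.9]
grip_width: 0.0618
```

```bash
python3 go.py 0.597 0.155 0.0985 -13.6;python3 - <<'E'
from h import *
i,d=get_image("side"); cv2.imwrite("pics/s5.png",cv2.resize(i[90:270,220:420,::-1],None,fx=3.2,fy=3.2))
E
```

```text
shift mm [ 1.3 -1.1 14.7] turn 0.35
9.85 [0.5955 0.1542 0.1132] [ 1.7977e+02  1.5000e-01 -1.3250e+01] [ 0.04 -0.01 -0.94] 0.0618
```

View pics/s5.png

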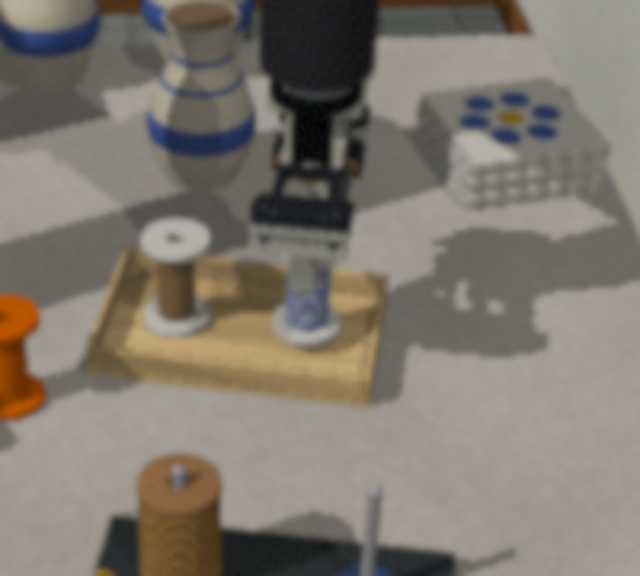

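The reel hangs upright over the free half of the tray (crop (308,325)), beside the empty reel (178,315). I lower it slowly, watching the force.

Request:
{"name": "carry_out", "arguments": {
  "targets": [
    [-1, 0, 0, 2, 0],
    [-1, 0, 0, 4, 0],
    [-1, 0, 0, 6, 0],
    [-1, 0, 0, 8, 0],
    [-1, 0, 0, 9, 0],
    [-1, 0, 0, 10, 0],
    [-1, 0, 0, 11, 0],
    [-1, 0, 0, 11, 0]
  ]
}}

```text
time: 10.7
eef_pos: [0.5956, 0.1543, 0.1025]
eef_rot: [179.8, 0.1, -13.2]
ft_force: [0.2, -0.4, -1.7]
grip_width: 0.0618
```

Request:
{"name": "carry_out", "arguments": {
  "targets": [
    [-1, 0, 0, 0.5, 0],
    [-1, 0, 0, 1, 0],
    [-1, 0, 0, 1.5, 0],
    [-1, 0, 0, 2, 0],
    [-1, 0, 0, 2, 0]
  ]
}}

```text
time: 11.2
eef_pos: [0.5956, 0.1543, 0.1004]
eef_rot: [179.8, 0.1, -13.2]
ft_force: [0.5, -0.4, -1.3]
grip_width: 0.0619
```

Request:
{"name": "carry_out", "arguments": {
  "targets": [
    [-1, 0, 0, 0.5, 0],
    [-1, 0, 0, 1, 0],
    [-1, 0, 0, 1, 0],
    [-1, 0, 0, 1, 0]
  ]
}}

```text
time: 11.6
eef_pos: [0.5956, 0.1542, 0.0994]
eef_rot: [179.8, 0.1, -13.2]
ft_force: [-0.0, 0.7, -0.6]
grip_width: 0.0615
```

Request:
{"name": "carry_out", "arguments": {
  "targets": [
    [-1, 0, 0, 0.5, 0],
    [-1, 0, 0, 1, 0],
    [-1, 0, 0, 1, 0],
    [-1, 0, 0, 1, 0]
  ]
}}

```text
time: 12.0
eef_pos: [0.5958, 0.1542, 0.0989]
eef_rot: [179.8, 0.1, -13.2]
ft_force: [-1.3, -1.7, 5.3]
grip_width: 0.0617
```

Contact is felt (+5 N) at z = 0.099, as expected. Releasing.

Request:
{"name": "carry_out", "arguments": {
  "targets": [
    [0.43, 0, 0, 0, 0],
    [0.5, 0, 0, 0, 0],
    [0.6, 0, 0, 0, 0],
    [0.8, 0, 0, 0, 0],
    [1, 0, 0, 0, 0],
    [1, 0, 0, 0, 0],
    [1, 0, 0, 0, 0],
    [1, 0, 0, 0, 0]
  ]
}}

```text
time: 12.8
eef_pos: [0.5958, 0.1542, 0.0988]
eef_rot: [179.8, 0.1, -13.2]
ft_force: [-0.7, 0.2, 0.6]
grip_width: 0.0876
```

Request:
{"name": "carry_out", "arguments": {
  "targets": [
    [1, 0, 0, -4, 0],
    [1, 0, 0, -12, 0],
    [1, 0, 0, -24, 0],
    [1, 0, 0, -40, 0],
    [1, 0, 0, -60, 0],
    [1, 0, 0, -80, 0],
    [1, 0, 0, -100, 0],
    [1, 0, 0, -110, 0]
  ]
}}

```text
time: 13.6
eef_pos: [0.5969, 0.1549, 0.2121]
eef_rot: [179.9, -0.1, -13.2]
ft_force: [0.1, 0.5, -0.3]
grip_width: 0.0876
```

Request:
{"name": "carry_out", "arguments": {
  "targets": [
    [1, 0, 20, -10, 0],
    [1, 0, 50, -20, 0],
    [1, 0, 85, -30, 0],
    [1, 0, 120, -30, 0],
    [1, 0, 155, -30, 0],
    [1, 0, 180, -30, 0],
    [1, 0, 190, -30, 0],
    [1, 0, 190, -30, 0]
  ]
}}

```text
time: 14.4
eef_pos: [0.5529, -0.0314, 0.2426]
eef_rot: [179.9, -0.1, -13.3]
ft_force: [-0.7, 0.4, 0.0]
grip_width: 0.0874
```

```bash
python3 go.py 0.597 0.155 0.0985 -13.6;python3 - <<'E'
from h import *
i,d=get_image("side"); j,e=get_image("top")
cv2.imwrite("pics/s6.png",np.hstack([cv2.resize(i[90:330,200:420,::-1],(400,436)),cv2.resize(j[100:300,180:380,::-1],(400,436))]))
P,_,_=cloud("top",e); z=P[...,2]; Q,_,_=cloud("side",d)
def top(c,lo,hi,P):
    m=(np.hypot(P[...,0]-c[0],P[...,1]-c[1])<.05)&(P[...,2]>lo)&(P[...,2]<hi); q=P[m]
    o=cv2.minEnclosingCircle(q[:,:2].astype(np.float32)) if len(q) else 0
    A=np.c_[q[:,:2]-q[:,:2].mean(0),np.ones(len(q))]; s=np.linalg.lstsq(A,q[:,2],rcond=None)[0]
    print(len(q),np.round(np.median(q,0),4),o,"tilt",s[:2].round(3))
for c,l,h in(((.597,.155),.085,.106),((.4818,.19),.085,.106),((.4694,-.1383),.099,.114)): top(c,l,h,P); top(c,l,h,Q)
E
```

```text
shift mm [  -0.2 -191.8  143.9] turn 0.27
14.4 [ 0.5529 -0.0314  0.2426] [ 1.7993e+02 -7.0000e-02 -1.3330e+01] [-0.72  0.37  0.01] 0.0874
0 [nan nan nan] 0 tilt [0. 0.]
130 [0.6035 0.1351 0.0938] ((0.5988821983337402, 0.14869584143161774), 0.03144190460443497) tilt [-0.007  0.069]
0 [nan nan nan] 0 tilt [0. 0.]
244 [0.4822 0.1835 0.094 ] ((0.4801347851753235, 0.19171355664730072), 0.03464915603399277) tilt [-0.013  0.036]
321 [ 0.4686 -0.1369  0.1083] ((0.4696931540966034, -0.13802580535411835), 0.031039701774716377) tilt [-0.007  0.007]
398 [ 0.4697 -0.1445  0.1051] ((0.4697208106517792, -0.14049598574638367), 0.03259464353322983) tilt [0.008 0.012]<stdin>:8: RuntimeWarning: Mean of empty slice.
  ret = um.true_divide(
  return _methods._mean(a, axis=axis, dtype=dtype,
```

View pics/s6.png

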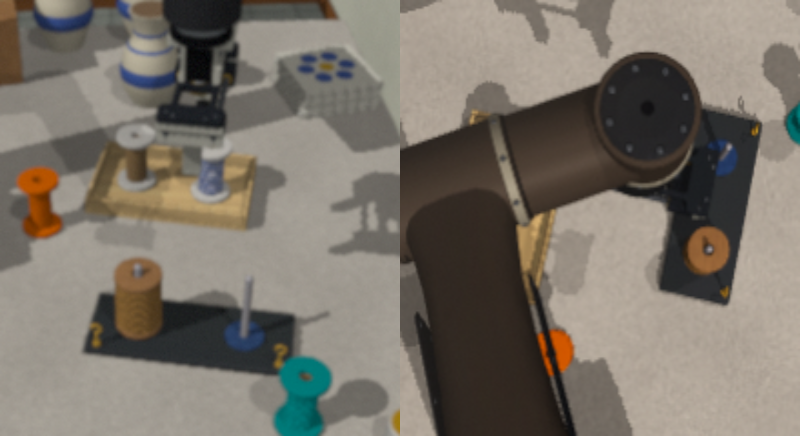

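The reel stands in the tray at left crop (212,175), but the arm hides the tray from above. I move further aside for a clear check.

Request:
{"name": "carry_out", "arguments": {
  "targets": [
    [1, 0, 20, 0, 0],
    [1, 0, 50, 0, 0],
    [1, 0, 85, 0, 0],
    [1, 0, 120, 0, 0],
    [1, 0, 155, 0, 0],
    [1, 0, 190, 0, 0],
    [1, 0, 220, 0, 0],
    [1, 0, 235, 0, 0]
  ]
}}

```text
time: 15.3
eef_pos: [0.4996, -0.2598, 0.2425]
eef_rot: [179.9, -0.1, -13.3]
ft_force: [-1.4, 0.4, -0.0]
grip_width: 0.0876
```

Run:
```python
from h import *
i,d=get_image("side"); j,e=get_image("top")
cv2.imwrite("pics/s7.png",np.hstack([cv2.resize(i[90:330,200:420,::-1],(400,436)),cv2.resize(j[100:300,100:300,::-1],(400,436))]))
P,_,_=cloud("top",e); Q,_,_=cloud("side",d); O,_,_=cloud("top",np.load("top1.npz")["d"])
def top(n,c,lo,hi,P,r=.05):
    m=(np.hypot(P[...,0]-c[0],P[...,1]-c[1])<r)&(P[...,2]>lo)&(P[...,2]<hi); q=P[m]
    if len(q)<10: print(n,"hidden"); return
    o=cv2.minEnclosingCircle(q[:,:2].astype(np.float32))
    A=np.c_[q[:,:2]-q[:,:2].mean(0),np.ones(len(q))]; s=np.linalg.lstsq(A,q[:,2],rcond=None)[0]
    print(n,len(q),np.round(np.median(q,0),4),np.round(o[0],4),round(o[1],4),"tilt",s[:2].round(3))
    return np.array(o[0])
for nm,c,l,h in(("used",(.597,.155),.085,.106),("empty",(.4818,.19),.085,.106),("full",(.4694,-.1383),.099,.114)):
    o=top(nm+" top",c,l,h,P); top(nm+" side",c,l,h,Q)
    if nm=="used" and o is not None: v=o-[.5388,.1693]; print("in tray",v@[.971,-.24],v@[.24,.971])
top("jug before",(.52,.44),.05,.2,O,.09); top("jug now",(.52,.44),.05,.2,P,.09)
for D in(O,P): top("bowl",(.55,-.46),.02,.07,D,.1)
print(sense()["time"],sense()["eef_pos"])
```

```text
used top 295 [0.5959 0.1525 0.0974] [0.596  0.1526] 0.0309 tilt [-0.023 -0.021]
used side 93 [0.6128 0.149  0.0942] [0.607  0.1527] 0.0308 tilt [-0.064  0.016]
in tray 0.059587113926124625 -0.002515554415988915
empty top 328 [0.4813 0.1905 0.0975] [0.4816 0.1902] 0.031 tilt [-0.003  0.003]
empty side 67 [0.4634 0.1805 0.0941] [0.4655 0.185 ] 0.0259 tilt [0.048 0.047]
full top hidden
full side 144 [ 0.4615 -0.1599  0.1046] [ 0.4614 -0.1492] 0.0276 tilt [0.005 0.026]
jug before 1246 [0.5149 0.4349 0.1307] [0.5234 0.4619] 0.068 tilt [0.285 0.851]
jug now 1244 [0.5148 0.4354 0.1303] [0.5237 0.4609] 0.0669 tilt [0.281 0.859]
bowl 763 [ 0.5734 -0.4976  0.0392] [ 0.565  -0.4767] 0.0633 tilt [-0.007 -0.003]
bowl 76 [ 0.5443 -0.5292  0.0541] [ 0.5493 -0.5116] 0.0478 tilt [0.07 0.12]
15.4 [ 0.49968165 -0.25945827  0.24242459]
```

View pics/s7.png

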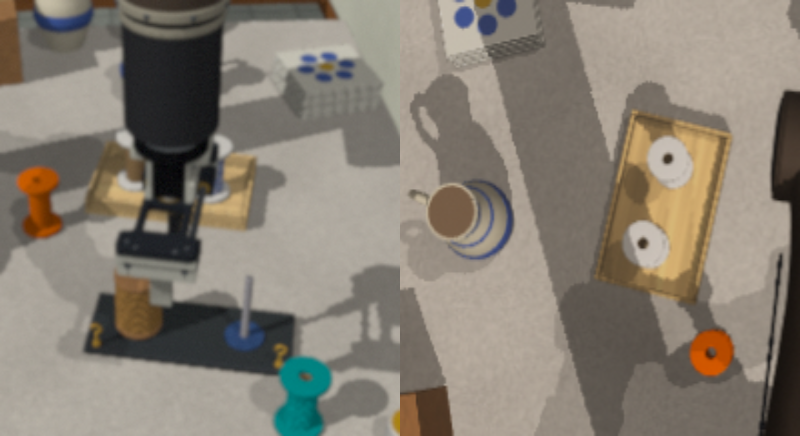

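Both reels stand in the tray (right crop: used (670,160), empty (645,243)). The top-view height of the used reel matches the empty reel. Handing in.

```bash
python3 -c "
from rig import *
print(sense()['qd'].round(2)); print(sign_off())"
```

```text
[ 2.02 -0.49 -0.3  -0.34  0.19 -1.84]
the job is handed in; nothing more can be done
None
```

I slid the blue-and-white twine reel off its spindle, lowered it into the free half of the tray until I felt contact (about 5 N), released it and moved the arm clear. I handed the job in at about 15.4 s; no verdict is reported.

**Used reel:** the last top view puts it at about x = +60 mm, y = -3 mm in the tray. Its top is at the same height as the empty reel's (97.4 against 97.5 mm). The top-view fit gives a tilt of about 0.03 rad, against the limit of 0.1 rad.

**Empty reel and jug:** both are within about 1 mm of where they started.

**Checks that were partial or disagreed:**
- **Side view:** in the last picture the arm partly hid the reels. The side fits gave larger tilts (about 0.065 rad for both tray reels) and shifted centres, so I relied on the top view.
- **Jute reel:** it was hidden from above in the last view. The view just before, taken after the release, showed it within 1 mm of its start.
- **Bowl:** it was mostly hidden at the end, so its final position is not measured. The tool passed no nearer than about 0.2 m to it.
- **Arm at hand-in:** a joint reading still showed up to about 2 degrees/s. The fingertips were about 0.1 m above the nearest object.

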